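Set up the stray-light baffles along the optical rail

TASK

The lamp's light spreads into a widening cone on its way along the optical rail to the white screen. Stand the four loose black baffles upright on the four empty carriers, each centred on its carrier with its plate square across the rail, in order of size: the smallest next to the lamp, growing step by step to the largest next to the screen. Let go of them all, and leave the camera lens that stands among them where it is.

Things in the scene. Friction and masses are not known exactly. Their poses are not given: they have to be found in the camera images.
- baffle_30: The smallest loose baffle: upright square black plate 30 x 30 mm, 10 mm thick, with a round 12 mm opening, on a steel post and round steel foot 40 mm across, 13 mm high. Origin: centre of foot's underside; z up; y through the opening (across the 10 mm), x along the width. Plate's top edge 81 mm, lower edge 51 mm above origin. About 196 g. Pinch across the 10 mm at mid top edge.
- baffle_44: The second smallest loose baffle: upright square black plate 44 x 44 mm, 10 mm thick, with a round 24 mm opening, on a steel post and round steel foot 40 mm across, 13 mm high. Origin: centre of foot's underside; z up; y through the opening (across the 10 mm), x along the width. Plate's top edge 88 mm, lower edge 44 mm above origin. About 213 g. Pinch across the 10 mm at mid top edge.
- baffle_58: The second largest loose baffle: upright square black plate 58 x 58 mm, 10 mm thick, with a round 38 mm opening, on a steel post and round steel foot 40 mm across, 13 mm high. Origin: centre of foot's underside; z up; y through the opening (across the 10 mm), x along the width. Plate's top edge 95 mm, lower edge 37 mm above origin. About 230 g. Pinch across the 10 mm at mid top edge.
- baffle_72: The largest loose baffle: upright square black plate 72 x 72 mm, 10 mm thick, with a round 52 mm opening, on a steel post and round steel foot 40 mm across, 13 mm high. Origin: centre of foot's underside; z up; y through the opening (across the 10 mm), x along the width. Plate's top edge 102 mm, lower edge 30 mm above origin. About 246 g. Pinch across the 10 mm at mid top edge.
- carrier_a: One of four alike fixed carriers on the black rail, 65 to 105 mm apart; which letter stands where differs each time: black block, bright flat top plate 42 mm along the rail by 56 mm across, black dot in its middle, thumbscrew at one side. Origin: centre of the top face (the foot stands there), 28 mm above the table; z up; y along the rail, x across it.
- carrier_b: One of four alike fixed carriers on the black rail, 65 to 105 mm apart; which letter stands where differs each time: black block, bright flat top plate 42 mm along the rail by 56 mm across, black dot in its middle, thumbscrew at one side. Origin: centre of the top face (the foot stands there), 28 mm above the table; z up; y along the rail, x across it.
- carrier_c: One of four alike fixed carriers on the black rail, 65 to 105 mm apart; which letter stands where differs each time: black block, bright flat top plate 42 mm along the rail by 56 mm across, black dot in its middle, thumbscrew at one side. Origin: centre of the top face (the foot stands there), 28 mm above the table; z up; y along the rail, x across it.
- carrier_d: One of four alike fixed carriers on the black rail, 65 to 105 mm apart; which letter stands where differs each time: black block, bright flat top plate 42 mm along the rail by 56 mm across, black dot in its middle, thumbscrew at one side. Origin: centre of the top face (the foot stands there), 28 mm above the table; z up; y along the rail, x across it.
- lamp: Fixed lamp at either end of the rail: pale yellow 28 mm globe on a thin post on its own dark carrier, about 88 mm from the next carrier; the white upright screen, 70 x 64 mm, its top 126 mm above the table, is at the other end. Origin: centre of its carrier's top, 28 mm above the table; the globe's top is 80 mm above it; y along the rail.
- camera_lens: A loose black camera lens, a cylinder 50 mm across and 50 mm high with an aluminium band, standing on the table glass up among the baffles; not to be moved. Origin: centre of its underside; z up.
Things that resemble listed ones, but are neither listed nor needed, are in the scene too. Leave any blue or pink look-alike of the baffle_44 alone. Leave any turquoise look-alike of the baffle_72 alone.

How it is judged:
By the outcome, as a careful person would: the job done as asked, in the order asked, and still so for the second after the job is handed in, with the robot touching nothing.
It also fails if it takes over 112 s, if anything falls off the work surface, if the arm or the gripper's body presses on something with over 40 N, if the wrist force passes 120 N, or if a joint passes its speed limit or range.

ROBOT

A 6-joint arm with a two-finger parallel gripper is mounted at the origin on the work surface. World frame = base frame: x ahead of the robot, y to its left, z up, the work surface at z = 0. Lengths are in mm, angles in degrees, forces in N, time in s.
With the tool pointing down it reaches from about 350 to 850 mm from the base axis. Payload 8.1 kg.
Tool frame: the origin (TCP) lies midway between the tips of the shut fingers; the grasp point (between the pads) lies 19 mm behind it; x points along the fingers, y is the direction in which the jaws open and shut, and the axes are right-handed (so a half turn about x gives the same grasp; the last joint's range is limited). The gripper opens to 85 mm and grips with 20 to 120 N. Pads are 22 mm wide; open, the fingers measure 114 mm over their backs; the gripper's body (76 mm by 85 mm) begins 54 mm behind the grasp point. The pads swing forward as they close: fully open they stand 13 mm farther back than shut.
Start: joints at [-76.341, 7.471, 85.268, -0, 87.261, -4.893], TCP at [190.923, -568.818, 191.692] pointing down, gripper open.
Joint ranges: [-169.43, 169.43], [-51.17, 129.36], [1.28, 143.12], [-76.62, 256.62], [0, 156.53], [-152.29, 152.29]. Speed limits (degrees/s): [136.94, 136.94, 159.86, 180, 180, 180].

INTERFACE

Orientations are given as [roll, pitch, yaw] about the fixed x, y, z axes, in that order (R = Rz(yaw) Ry(pitch) Rx(roll)).
In Python, from bench import r gives the robot as it stands.
- The arm moves only by the tool move_arm, never from a script. Its argument "deltas" is a list of rows, each a list of 2 entries, a list of its own where there are three numbers: the shift along the tool's x, y, z in mm, then the turn about the tool's x in degrees. A call has 1 to 12 rows; each row is the pose to reach, as a shift and turn from the pose measured when the call began, along the tool's axes at that moment; what a row does not reach only later rows make up. A row lasts 1/8 s, in which the tool goes at most 62.5 mm and 10.7 degrees, less where a joint would pass 70% of its speed; a pose out of reach is approached as far as the arm can. A call with a gripper value outside its range is refused whole. "jaw" is the opening, from -1 (shut) to 1 (fully open), set as the call begins (left out, the last holds). The fingers move at their own pace and stop on an object; "squeeze" is the grip in N (left out, the last holds). Time passes only in rows, so rows that repeat a pose let the fingers close. It gives the time, the measured TCP pose, the force and the opening at its end, in the units of the state.
- r.sense(): the state, without advancing time (a new reading comes with each control period).
- r.snapshot(name): name is "side" or "top" or "wrist"; returns (picture, depth): 480x640x3 uint8, red, green, blue; 480x640 float32, mm along the optical axis (not along the pixel's ray), 0 where there is no reading.
- r.get_calibration(name): a dict with "fovy" (degrees; the focal length in pixels is half the picture's height over the tangent of half this angle, whatever the lens; pixels are square), "cx", "cy" (the principal point, pixels), "position" and "attitude" of the camera in the world; the wrist camera has in their place "tool_from_camera" (4x4, takes a point from camera to tool coordinates, whose origin is the TCP and whose axes are the tool frame's). Camera axes: x right, y down, z forward; pixel columns grow to the right and rows downward; lengths in mm; the calibration is good to about 2 mm. The wrist camera is an equidistant fisheye: a pixel r from the principal point sees the ray r / f radians off the axis. A picture is of the moment at which its call begins: read the wrist's pose just before it. get_calibration takes no time and is no camera call.
- r.hand_in(): hands the job in, once; it reports no verdict.
The state is a dict: "time": time; "joint_pos": joint angles; "qd": joint speeds; "joint_efforts": joint torques, N m; "tool_pos": TCP position; "tcp_rot": TCP orientation; "ft_force": force on the tool from outside, world axes, zero at the start; "wrist_torque": the same for the moment, N m; "finger_gap": finger opening in mm.
Only numpy, scipy, OpenCV 4.12 (cv2) and the standard library are available. Lean on these libraries where they do the work, as an engineer would, in place of code of your own. Each camera call takes 0.05 s, during which the arm holds its last target. There are 200 camera calls.

## Working session

There is one attempt and no reset: what is moved stays moved. The work goes in short steps, Python scripts to look and compute and a tool call to move; the robot and the scene stay as the last step left them, time stands still between calls to the robot, and variables do not carry over. Pictures are saved under pics/ and viewed, about 12 in all and at most 16, crops included, and the job is handed in when it is done.

Besides the shell and the picture viewer there is one more tool, called after "Request:" by a JSON object that holds its "name" and its "arguments", one argument or row to a line. move_arm: Moves the arm, as the interface text tells. Its arguments: {"type":"object","properties":{"deltas":{"type":"array","items":{"type":"array"}},"jaw":{"type":"number"},"squeeze":{"type":"number"}},"required":["deltas"]}

```bash
mkdir -p pics; python3 - <<'E'
from bench import r
import cv2,numpy as np
s=r.sense();print({k:s[k] for k in('time','tool_pos','tcp_rot','finger_gap','ft_force')})
for n in('top','side'):
    p,d=r.snapshot(n);cv2.imwrite(f'pics/{n}0.png',p[...,::-1]);np.save(f'pics/{n}0.npy',d)
for n in('top','side','wrist'): print(n,r.get_calibration(n))
E
```

```text
{'time': 0.0, 'tool_pos': array([ 190.78068982, -568.20802585,  190.62715033]), 'tcp_rot': array([-95.22387547,  89.89406628, 103.32777201]), 'finger_gap': 85.50192827454458, 'ft_force': array([-0.16215242, -0.59476871, -0.17322601])}
top {'fovy': 42.289981396979265, 'cx': 314.5959110848796, 'cy': 228.9467477848718, 'position': array([ 338.52148996,   15.83918297, 1218.45725502]), 'attitude': array([-171.18736335,    0.64557084,  -90.6289593 ])}
side {'fovy': 52.12116790637817, 'cx': 318.22913769378283, 'cy': 238.3143623530402, 'position': array([456.1671127 , 542.63244391, 642.72592928]), 'attitude': array([-136.69741755,    0.25291762, -177.26370591])}
wrist {'fovy': 65.70646984690485, 'cx': 316.6213404792827, 'cy': 245.47079879220198, 'tool_from_camera': array([[ 2.63078573e-05, -3.19672612e-01,  9.47528058e-01,
        -1.81904687e+02],
       [ 9.99999644e-01, -7.90315347e-04, -2.94397635e-04,
         3.85119941e-01],
       [ 8.42956826e-04,  9.47527729e-01,  3.19672478e-01,
        -8.24188466e+01],
       [ 0.00000000e+00,  0.00000000e+00,  0.00000000e+00,
         1.00000000e+00]])}
```

View pics/top0.png

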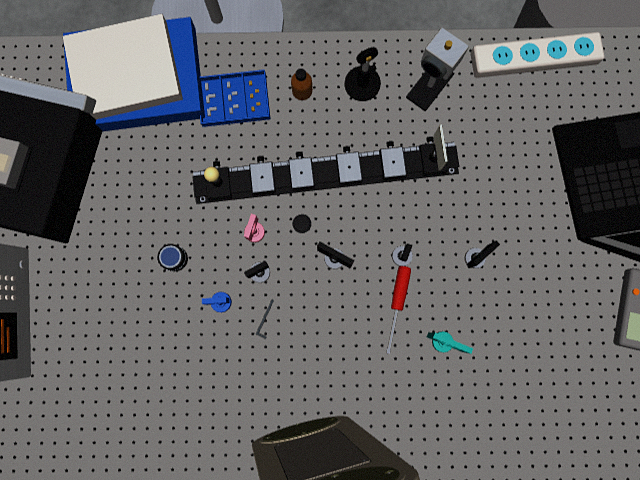

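View pics/side0.png

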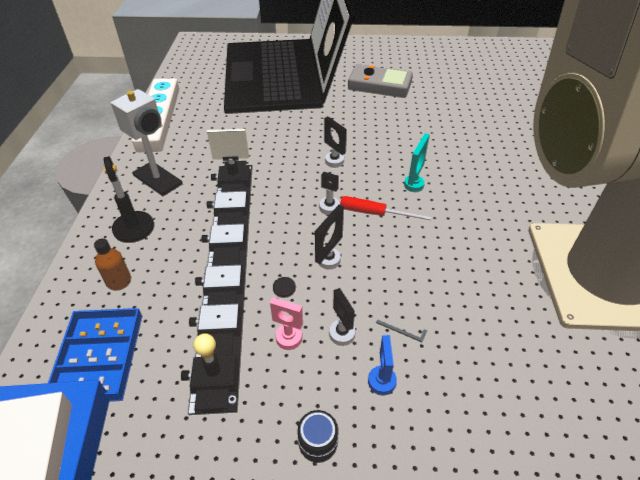

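The top view shows four black baffle candidates at (258,270), (335,255), (402,253) and (481,253). The look-alikes are pink (254,230), blue (217,302) and turquoise (450,343). The lens is at (172,257) and a black disc at (302,223). The lamp is at the left end (211,175) and the screen at the right (440,148). The carriers are at (262,178), (301,173), (349,167) and (393,162).

```bash
cat >h.py <<'E'
import numpy as np,cv2
from scipy.spatial.transform import Rotation as R
from bench import r
def rays(c,u,v):
    f=240/np.tan(np.radians(c['fovy']/2))
    return np.stack([(u-c['cx'])/f,(v-c['cy'])/f,np.ones_like(u,dtype=float)],-1)
def cloud(n,d):
    c=r.get_calibration(n);v,u=np.mgrid[:480,:640]
    p=rays(c,u,v)*d[...,None]
    return p@R.from_euler('xyz',c['attitude'],degrees=True).as_matrix().T+c['position']
def onplane(n,u,v,z):
    c=r.get_calibration(n);q=R.from_euler('xyz',c['attitude'],degrees=True).as_matrix()@rays(c,np.float64(u),np.float64(v))
    return c['position']+q*(z-c['position'][2])/q[2]
E
python3 - <<'E'
from h import *
d=np.load('pics/top0.npy');P=cloud('top',d);img=cv2.imread('pics/top0.png')
print('table z',np.median(P[380:400,300:340,2]))
for n,dd in(('top',d),('side',np.load('pics/side0.npy'))):
    Q=cloud(n,dd);m=((Q[...,2]>24)&(Q[...,2]<135)&(Q[...,0]>250)&(Q[...,0]<620)&(abs(Q[...,1])<420)).astype(np.uint8)
    k,l,st,ce=cv2.connectedComponentsWithStats(m)
    for i in range(1,k):
        if st[i,4]<25: continue
        q=Q[l==i];zt=np.percentile(q[:,2],97);t=q[q[:,2]>zt-8][:,:2]
        (c,w,a)=cv2.minAreaRect(t.astype(np.float32));b,g=np.linalg.eigh(np.cov(t.T));
        print(n,'px',ce[i].round(),'A',st[i,4],'zt %.0f'%zt,'c',np.round(c),'wh',np.round(w),'ang %.1f'%np.degrees(np.arctan2(g[1,1],g[0,1])))
for u,v in((262,178),(301,173),(349,167),(393,162)): print(onplane('top',u,v,28).round(1),P[v-4,u].round(1))
cv2.imwrite('pics/crop1.png',cv2.resize(img[130:300,190:510],None,fx=2.5,fy=2.5,interpolation=cv2.INTER_CUBIC))
E
```

```text
table z -1.0261492458170096
top px [216. 185.] A 447 zt 106 c [614. 218.] wh [12. 24.] ang 87.3
top px [262. 186.] A 215 zt 31 c [609. 129.] wh [22. 46.] ang 91.3
top px [302. 184.] A 129 zt 32 c [613.  51.] wh [14. 44.] ang 93.0
top px [251. 227.] A 227 zt 90 c [524. 147.] wh [10. 44.] ang 162.4
top px [335. 254.] A 379 zt 104 c [469. -10.] wh [72. 10.] ang 60.5
top px [483. 254.] A 303 zt 97 c [ 467. -285.] wh [10. 59.] ang 130.5
top px [171. 256.] A 609 zt 54 c [472. 302.] wh [49. 48.] ang -152.3
top px [405. 252.] A 129 zt 85 c [ 472. -143.] wh [10. 30.] ang 158.7
top px [256. 269.] A 211 zt 90 c [443. 136.] wh [10. 44.] ang 118.8
top px [402. 287.] A 90 zt 28 c [ 410. -137.] wh [14. 54.] ang 165.2
top px [215. 300.] A 178 zt 90 c [387. 212.] wh [10. 43.] ang 93.4
top px [449. 342.] A 350 zt 104 c [ 306. -215.] wh [72. 10.] ang 66.8
side px [335. 136.] A 583 zt 96 c [ 465. -284.] wh [13. 60.] ang 131.6
side px [418. 159.] A 538 zt 104 c [ 305. -214.] wh [76. 11.] ang 66.6
side px [330. 184.] A 346 zt 82 c [ 470. -143.] wh [15. 31.] ang 158.3
side px [362. 202.] A 192 zt 28 c [ 408. -134.] wh [20. 83.] ang 167.6
side px [329. 234.] A 955 zt 103 c [467. -10.] wh [75. 12.] ang 60.2
side px [243. 236.] A 50 zt 29 c [617. -43.] wh [ 5. 45.] ang 92.5
side px [237. 277.] A 203 zt 30 c [613.  52.] wh [15. 46.] ang 92.6
side px [343. 310.] A 611 zt 89 c [442. 137.] wh [11. 45.] ang 118.9
side px [287. 314.] A 782 zt 89 c [523. 148.] wh [12. 45.] ang 163.4
side px [231. 317.] A 389 zt 30 c [610. 129.] wh [23. 48.] ang 91.6
side px [218. 364.] A 1081 zt 107 c [613. 221.] wh [25. 14.] ang 81.0
side px [386. 359.] A 540 zt 89 c [386. 213.] wh [10. 46.] ang 93.3
side px [318. 434.] A 1607 zt 53 c [471. 304.] wh [48. 50.] ang 96.1
[626.  129.6  28. ] [633.9 129.6  28.7]
[635.1  52.8  28. ] [643.4  52.8  27. ]
[645.9 -41.9  28. ] [654.3 -42.2  26.7]
[ 654.8 -128.8   28. ] [ 663.6 -129.3   25.8]
```

View pics/crop1.png

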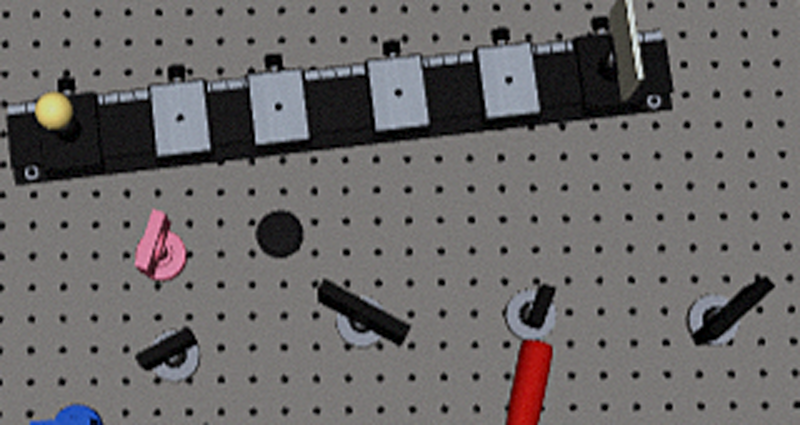

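Sizes and heights agree with the list: the 72 is at (335,254), the 58 at (483,254), the 30 at (405,252) and the 44 at (256,269). The lamp is at the y+ end. Next I'll get subpixel carrier dots from both cameras and write a move-planning helper.

```bash
cat >>h.py <<'E'
def toolR(s): return R.from_euler('xyz',s['tcp_rot'],degrees=True).as_matrix()
def jang(s): y=toolR(s)[:,1]; return np.degrees(np.arctan2(y[1],y[0]))
def plan(targets):
    "targets: (name,x,y,z,jaw angle mod 180)-> tool-frame shift and turn"
    s=r.sense();M=toolR(s);th=jang(s);j=s['joint_pos']
    print('t',round(s['time'],2),'tcp',s['tool_pos'].round(1),'jaw ang %.1f'%th,'down',M[:,0].round(3),'j',np.round(j,1),'F',s['ft_force'].round(1),'gap %.1f'%s['finger_gap'])
    for n,x,y,z,a in targets:
        d=M.T@(np.array([x,y,z])-s['tool_pos'])
        for k in(0,180,-180):
            w=(a-th+180)%360-180+k   # world turn
            if abs(w)>200: continue
            j1=np.degrees(np.arctan2(y,x)); j6=j[5]-w+(j1-j[0])
            if abs(j6)<145: print(n,'shift',d.round(1),'turn %.1f'%-w,'j6~%.0f'%j6)
E
python3 - <<'E'
from h import *
for n,pts in(('top',((262,177),(301,173),(349,167),(393,162))),('side',((230,200),(227,234),(222,276),(218,317)))):
    g=cv2.cvtColor(cv2.imread(f'pics/{n}0.png'),6).astype(float);o=[]
    for u,v in pts:
        w=g[v-5:v+6,u-5:u+6];w=np.clip(np.median(w)-20-w,0,None);yy,xx=np.mgrid[v-5:v+6,u-5:u+6]
        a,b=(w*xx).sum()/w.sum(),(w*yy).sum()/w.sum();o.append(onplane(n,a,b,28));print(n,round(a,1),round(b,1),o[-1].round(1))
    o=np.array(o);e=np.polyfit(o[:,1],o[:,0],1);print('across-rail angle %.2f'%np.degrees(np.arctan(-e[0])),'resid',(o[:,0]-np.polyval(e,o[:,1])).round(1),'gaps',np.linalg.norm(np.diff(o,axis=0),axis=1).round(1))
plan([('58',466,-284.5,150,40.5),('30',471,-143,150,68.5),('72',468,-10,150,-29.5),('44',442.5,136.5,150,28.8)])
E
```

```text
top 261.6 176.7 [628.7 130.5  28. ]
top 300.9 172.3 [636.6  52.9  28. ]
top 348.9 166.6 [646.7 -41.8  28. ]
top 393.1 161.5 [ 655.8 -129.    28. ]
across-rail angle 5.98 resid [ 0.1 -0.2  0.   0. ] gaps [78.  95.3 87.7]
side 229.9 199.1 [ 655.9 -129.2   28. ]
side 226.5 232.9 [646.7 -41.8  28. ]
side 222.1 275.4 [637.1  52.8  28. ]
side 218.0 315.9 [629.  130.3  28. ]
across-rail angle 5.89 resid [ 0.1 -0.1  0.1 -0. ] gaps [87.8 95.1 78. ]
t 0.1 tcp [ 190.8 -568.3  190.7] jaw ang -71.4 down [-0.     0.002 -1.   ] j [-76.3   7.5  85.3   0.   87.3  -4.9] F [0.1 0.5 0.8] gap 85.3
58 shift [  41.1 -181.4 -351.2] turn -111.9 j6~-72
58 shift [  41.1 -181.4 -351.2] turn 68.1 j6~108
30 shift [  41.3 -313.9 -400.9] turn -139.9 j6~-85
30 shift [  41.3 -313.9 -400.9] turn 40.1 j6~95
72 shift [  41.5 -441.  -440.4] turn -41.9 j6~28
44 shift [  41.8 -588.  -462.9] turn -100.2 j6~-12
```

Request:
{"name": "move_arm", "arguments": {
  "deltas": [
    [[41,-30,-50],8],
    [[41,-55,-105],18],
    [[41,-80,-155],28],
    [[41,-105,-205],38],
    [[41,-130,-255],48],
    [[41,-155,-305],58],
    [[41,-181,-351],68],
    [[41,-181.4,-351.2],68.1],
    [[41,-181.4,-351.2],68.1]
  ],
  "jaw": 0.1,
  "squeeze": 50
}}

```text
time: 1.23
tool_pos: [465.7, -284.3, 149.6]
tcp_rot: [-3.0, 89.9, 127.7]
ft_force: [0.8, 0.1, -0.0]
finger_gap: 46.6
```

```bash
python3 - <<'E'
from h import *
plan([('58',466,-284.5,68,40.5)])
p,d=r.snapshot('wrist');cv2.imwrite('pics/w1.png',p[...,::-1])
E
```

```text
t 1.23 tcp [ 465.7 -284.3  149.6] jaw ang -139.4 down [-0.001  0.002 -1.   ] j [-36.8   0.5  97.    0.   82.6 102.6] F [ 0.8  0.1 -0. ] gap 46.6
58 shift [81.6 -0.1 -0.6] turn -179.9 j6~-72
58 shift [81.6 -0.1 -0.6] turn 0.1 j6~108
```

View pics/w1.png

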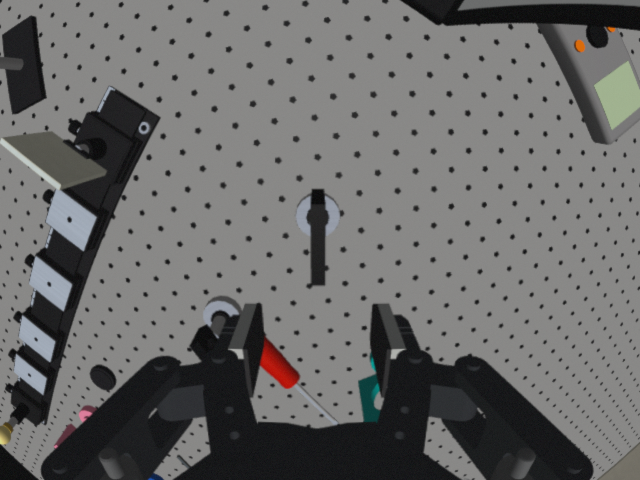

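The wrist view shows the plate edge vertical at column 318, midway between the pads (about 262 and 372). I'll descend and grip.

Request:
{"name": "move_arm", "arguments": {
  "deltas": [
    [[40,0,-0.6],0],
    [[75,0,-0.6],0],
    [[81.5,0,-0.6],0],
    [[81.5,0,-0.6],0],
    [[81.5,0,-0.6],0]
  ]
}}

```text
time: 1.9
tool_pos: [466.5, -286.5, 70.2]
tcp_rot: [-137.9, 89.9, -7.4]
ft_force: [-0.2, 0.2, 0.5]
finger_gap: 47.1
```

Request:
{"name": "move_arm", "arguments": {
  "deltas": [
    [[0,0,0],0],
    [[0,0,0],0],
    [[0,0,0],0],
    [[0,0,0],0],
    [[0,0,0],0],
    [[0,0,0],0]
  ],
  "jaw": -1
}}

```text
time: 2.65
tool_pos: [466.5, -286.4, 70.2]
tcp_rot: [-135.6, 89.9, -5.1]
ft_force: [-0.6, 0.9, 0.3]
finger_gap: -0.1
```

Request:
{"name": "move_arm", "arguments": {
  "deltas": [
    [[-20,0,0],0],
    [[-60,0,0],0],
    [[-90,0,0],0],
    [[-90,0,0],0]
  ]
}}

```text
time: 3.15
tool_pos: [468.2, -287.7, 163.6]
tcp_rot: [-163.2, 89.6, -32.6]
ft_force: [0.6, 0.1, -0.6]
finger_gap: -0.1
```

```bash
python3 - <<'E'
from h import *
plan([('58p',646.7,-41.8,150,95.9)])
E
```

```text
t 3.15 tcp [ 468.2 -287.7  163.6] jaw ang -139.5 down [ 0.006 -0.004 -1.   ] j [-3.690e+01  1.000e-01  9.590e+01  0.000e+00  8.360e+01  1.025e+02] F [ 0.6  0.1 -0.6] gap -0.1
58p shift [  13.7 -295.5   70.9] turn -55.4 j6~80
```

The gap reads 0, so nothing was gripped. I'll look again.

```bash
python3 - <<'E'
from h import *
p,d=r.snapshot('wrist');t,dt=r.snapshot('top')
a=cv2.resize(p[150:390,200:440],(480,480));b=cv2.resize(t[180:300,400:560],(640//2,240))
c=np.zeros((480,800,3),np.uint8);c[:,:480]=a;c[:240,480:]=b;cv2.imwrite('pics/m.png',c[...,::-1])
Q=cloud('top',dt)
E
```

```text
(no output)
```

View pics/m.png

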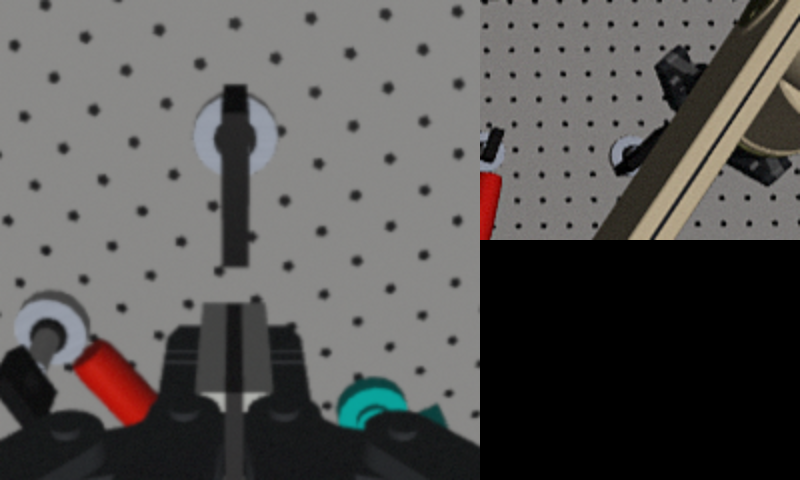

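```bash
cat >>h.py <<'E'
def wcloud(d,s):
    c=r.get_calibration('wrist');f=240/np.tan(np.radians(c['fovy']/2));v,u=np.mgrid[:480,:640]
    a,b=u-c['cx'],v-c['cy'];rr=np.hypot(a,b)+1e-9;t=rr/f
    k=np.tan(t)/rr; p=np.stack([a*k*d,b*k*d,d],-1)
    T=c['tool_from_camera'];q=p@T[:3,:3].T+T[:3,3]
    return q@toolR(s).T+s['tool_pos'],q
def wproj(q):
    c=r.get_calibration('wrist');f=240/np.tan(np.radians(c['fovy']/2));T=c['tool_from_camera']
    p=T[:3,:3].T@(np.array(q)-T[:3,3]);t=np.arctan2(np.hypot(p[0],p[1]),p[2]);h=np.hypot(p[0],p[1])+1e-9
    return np.round([c['cx']+f*t*p[0]/h,c['cy']+f*t*p[1]/h],1)
E
python3 - <<'E'
from h import *
s=r.sense();p,d=r.snapshot('wrist');P,q=wcloud(d,s)
print('TCP px',wproj([0,0,0]),'grasp px',wproj([-19,0,0]))
for u,v in((317,197),(317,240),(317,280),(300,218),(250,250),(312,310)): print(u,v,P[v,u].round(1),q[v,u].round(1))
E
```

```text
TCP px [316.7 283.1] grasp px [316.7 299.1]
317 197 [ 485.3 -308.8   71.5] [ 88.4   0.3 -29.3]
317 240 [ 468.3 -288.9   93.8] [66.1  0.2 -3.1]
317 280 [ 448.6 -265.8   94.4] [65.4  0.2 27.3]
300 218 [ 476.9 -275.1   12.7] [147.1 -15.2   1.8]
250 250 [ 492.2 -215.    -0.9] [160.8 -65.9  37.6]
312 310 [ 475.2 -293.8  211. ] [-51.1  -1.9 -11.4]
```

```bash
python3 - <<'E'
from h import *
s=r.sense();p,d=r.snapshot('wrist');P,q=wcloud(d,s)
for u in(308,328):
  for v in range(290,352,6): print(u,v,d[v,u].round(1),q[v,u].round(1),p[v,u])
cv2.imwrite('pics/w2.png',cv2.resize(p[260:400,220:420],(800,560))[...,::-1])
E
```

```text
308 290 375.8 [159.7  -8.9  80.3] [138 137 136]
308 296 378.4 [160.1  -9.   87.3] [137 137 135]
308 302 153.5 [-44.   -3.6 -11.3] [75 75 74]
308 308 147.1 [-50.5  -3.5 -12. ] [69 69 70]
308 314 143.3 [-54.7  -3.4 -11.6] [66 67 67]
308 320 139.5 [-58.8  -3.3 -11.2] [67 68 67]
308 326 136.1 [-62.5  -3.3 -10.8] [67 68 68]
308 332 131.1 [-67.7  -3.1 -11.3] [66 69 69]
308 338 126.6 [-72.3  -3.  -11.7] [68 69 68]
308 344 123.4 [-75.7  -3.  -11.5] [68 68 68]
308 350 123.0 [-76.8  -3.   -9.7] [148 150 147]
328 290 376.7 [160.6  11.5  80.7] [137 137 136]
328 296 377.1 [158.9  11.5  86.8] [69 69 69]
328 302 153.6 [-43.9   4.7 -11.3] [71 72 71]
328 308 147.6 [-50.    4.5 -11.7] [66 67 66]
328 314 144.0 [-54.1   4.4 -11.2] [68 68 69]
328 320 139.4 [-58.9   4.3 -11.3] [67 68 67]
328 326 135.0 [-63.5   4.2 -11.3] [67 69 67]
328 332 130.4 [-68.3   4.  -11.7] [67 68 68]
328 338 127.1 [-71.8   3.9 -11.4] [67 70 68]
328 344 123.9 [-75.2   3.8 -11.2] [68 68 68]
328 350 118.4 [-80.6   3.7 -12.4] [45 47 46]
```

View pics/w2.png

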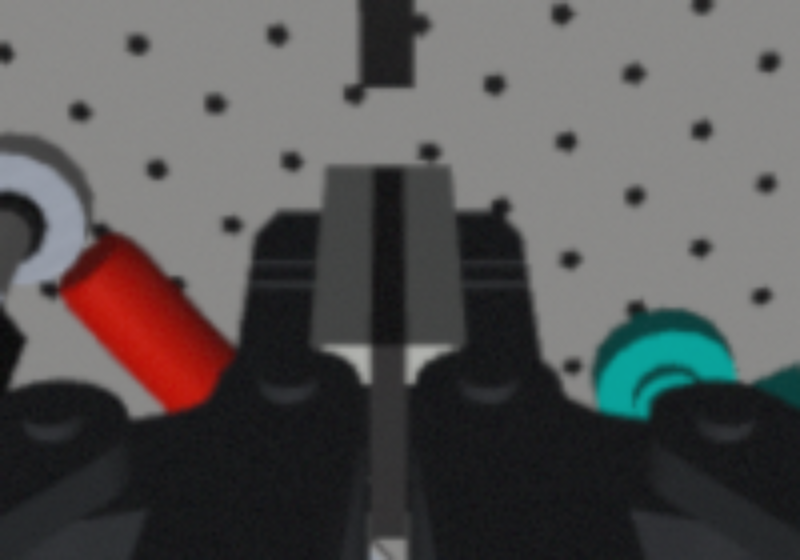

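The wrist depth shows the real pad tips about 43 mm behind the reported TCP (pads span x -43 to -76). The plate's position agrees with the other cameras, so I closed above the plate. I'll go about 42 mm lower and watch the force.

Request:
{"name": "move_arm", "arguments": {
  "deltas": [
    [[30,0,0],0],
    [[60,0,0],0],
    [[90,0,0],0],
    [[110,0,0],0],
    [[125,0,0],0],
    [[137,0,0],0],
    [[137,0,0],0],
    [[137,0,0],0]
  ],
  "jaw": 0.1
}}

```text
time: 4.35
tool_pos: [466.0, -286.1, 22.3]
tcp_rot: [-30.9, 90.0, 99.7]
ft_force: [-0.3, -0.4, 1.1]
finger_gap: 46.9
```

Request:
{"name": "move_arm", "arguments": {
  "deltas": [
    [[0,0,0],0],
    [[0,0,0],0],
    [[0,0,0],0],
    [[0,0,0],0],
    [[0,0,0],0]
  ],
  "jaw": -1
}}

```text
time: 4.97
tool_pos: [466.7, -286.5, 23.2]
tcp_rot: [-136.6, 89.9, -6.0]
ft_force: [-0.5, 0.8, 5.3]
finger_gap: 9.3
```

```bash
python3 - <<'E'
from h import *
plan([('58p',646.7,-41.8,110,95.9)])
E
```

```text
t 4.97 tcp [ 466.7 -286.5   23.2] jaw ang -139.5 down [ 0.001 -0.    -1.   ] j [-36.9   7.8 103.2   0.   68.9 102.5] F [-0.5  0.8  5.3] gap 9.3
58p shift [ -86.6 -295.9   68.8] turn -55.4 j6~80
```

Gripped (gap 9.3 mm). Now I'll lift and carry it to carrier 3.

Request:
{"name": "move_arm", "arguments": {
  "deltas": [
    [[-30,0,0],0],
    [[-70,0,0],0],
    [[-86,-30,7],-6],
    [[-86,-75,18],-15],
    [[-86,-120,30],-24],
    [[-86,-165,40],-33],
    [[-86,-210,50],-42],
    [[-86,-255,60],-50],
    [[-86,-285,67],-55.4],
    [[-86,-296.5,70.5],-55.4],
    [[-86,-296.5,70.5],-55.4],
    [[-86,-296.5,70.5],-55.4]
  ]
}}

```text
time: 6.48
tool_pos: [645.3, -41.1, 108.9]
tcp_rot: [104.9, 90.0, -69.3]
ft_force: [0.9, -0.8, -3.3]
finger_gap: 9.1
```

```bash
cat >>h.py <<'E'
def near(x,y,rad=60,zmin=40,view=('top','side'),zmax=250,band=8,zt0=None):
    "top-edge centre and width angle of a plate near x,y"
    for n in view:
        p,d=r.snapshot(n);Q=cloud(n,d);hsv=p.max(-1)
        m=(np.hypot(Q[...,0]-x,Q[...,1]-y)<rad)&(Q[...,2]>zmin)&(Q[...,2]<zmax)
        q=Q[m]; zt=np.percentile(q[:,2],98) if zt0 is None else zt0
        t=q[(q[:,2]>zt-band)&(q[:,2]<zt+3)][:,:2]
        c,w,a=cv2.minAreaRect(t.astype(np.float32));b,g=np.linalg.eigh(np.cov(t.T))
        print(n,'zt %.1f'%zt,'c',np.round(c,1),'wh',np.round(w,1),'width ang %.1f'%(np.degrees(np.arctan2(g[1,1],g[0,1]))%180))
        cv2.imwrite('pics/%s_%.0f.png'%(n,r.sense()['time']*100),p[...,::-1])
E
python3 - <<'E'
from h import *
plan([('58p',646.7,-41.8,51.5,95.9)])
s=r.sense();p,d=r.snapshot('wrist');P,q=wcloud(d,s);t,dt=r.snapshot('side')
c=np.zeros((480,800,3),np.uint8);c[:,:400]=cv2.resize(p,None,fx=.625,fy=.625,interpolation=3)[0:300,:400].repeat(1,0) if 0 else p[:,120:520];c[:400,400:]=cv2.resize(t[100:300,130:330],(400,400));cv2.imwrite('pics/p1.png',c[...,::-1])
E
```

```text
t 6.47 tcp [645.3 -41.1 108.9] jaw ang -84.2 down [ 0. -0. -1.] j [-8.2 17.4 82.6 -0.  80.  76. ] F [ 0.9 -0.8 -3.3] gap 9.1
58p shift [57.4  0.8 -1.3] turn -0.1 j6~80
```

View pics/p1.png

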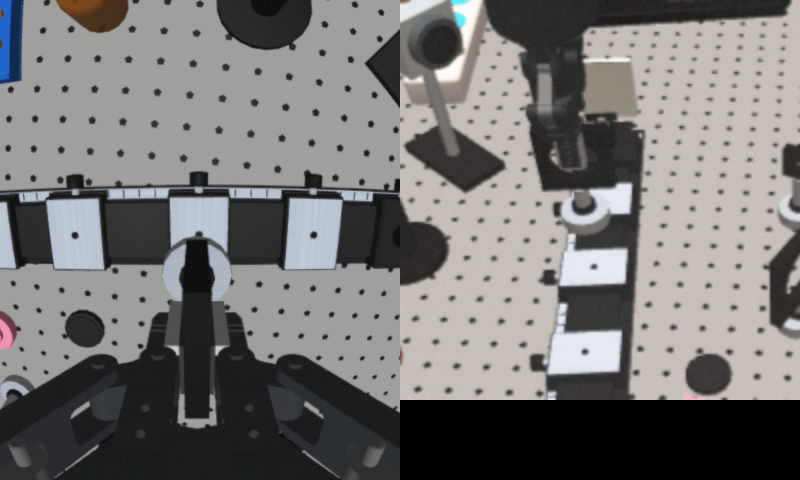

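```bash
cat >>h.py <<'E'
from scipy.optimize import least_squares
def foot(xtop=None,dot=None,fn=None):
    "foot top circle and carrier dot in tool axes; xtop: tool x of foot top"
    s=r.sense();p,d=r.snapshot('wrist');P,q=wcloud(d,s)
    if fn: cv2.imwrite(fn,p[...,::-1])
    g=p.astype(float).mean(-1)
    m=(abs(q[...,0]-xtop)<4)&(abs(q[...,1])<26)&(abs(q[...,2])<30)
    t=q[m]
    # outer rim: farthest points per angle about the median centre
    o=least_squares(lambda c:np.clip(np.hypot(t[:,1]-c[0],t[:,2]-c[1])-20,0,None)+0,[0,0]).x
    # rim points: angular maxima
    an=np.arctan2(t[:,2]-o[1],t[:,1]-o[0]);rr=np.hypot(t[:,1]-o[0],t[:,2]-o[1])
    rim=np.array([t[(b:=(an>=k)&(an<k+.15))][rr[b].argmax(),1:] for k in np.arange(-3.1,3.1,.15) if ((an>=k)&(an<k+.15)).sum()>2 and rr[(an>=k)&(an<k+.15)].max()>16])
    o=least_squares(lambda c:np.hypot(*(rim-c).T)-20,o,loss='soft_l1').x
    print('foot pts',len(t),'rim',len(rim),'centre tool y,z',o.round(1),'x med %.1f'%np.median(t[:,0]))
    if dot:
        u,v=dot;w=g[v-5:v+6,u-6:u+7];w=np.clip(np.median(w)-25-w,0,None);yy,xx=np.mgrid[v-5:v+6,u-6:u+7]
        a,b=(w*xx).sum()/w.sum(),(w*yy).sum()/w.sum();k=q[int(round(b)),int(round(a))]
        print('dot px',a.round(1),b.round(1),'tool',k.round(1),'world',P[int(round(b)),int(round(a))].round(1))
E
python3 - <<'E'
from h import *
foot(10,(319,234))
plan([])
E
```

```text
foot pts 1783 rim 32 centre tool y,z [ 0.2 -0.3] x med 10.6
dot px 318.5 236.1 tool [81.6  2.  -1. ] world [646.8 -43.2  27.6]
t 6.62 tcp [645.7 -41.2 109.4] jaw ang -84.2 down [ 0.001 -0.    -1.   ] j [-8.2 17.4 82.6 -0.  80.  76. ] F [-0.1  0.3 -2.8] gap 9.0
```

Foot centre is at (0.2, -0.3) and the dot at about (2, -1) in tool axes, so small corrections only. Lowering now.

Request:
{"name": "move_arm", "arguments": {
  "deltas": [
    [[20,1,-1],0],
    [[40,1,-1],0],
    [[50,1,-1],0],
    [[54,1,-1],0],
    [[56,1,-1],0],
    [[57.5,1,-1],0],
    [[57.5,1,-1],0],
    [[57.5,1,-1],0]
  ]
}}

```text
time: 7.62
tool_pos: [647.1, -42.1, 52.4]
tcp_rot: [162.3, 89.9, -11.9]
ft_force: [0.2, 0.9, -2.8]
finger_gap: 9.3
```

```bash
python3 - <<'E'
from h import *
plan([('58p',646.7,-41.8,51.5,95.9)])
foot(10)
E
```

```text
t 7.62 tcp [647.1 -42.1  52.4] jaw ang -84.2 down [ 0.002 -0.    -1.   ] j [-8.2 20.4 85.1 -0.  74.4 75.9] F [ 0.2  0.9 -2.8] gap 9.3
58p shift [ 0.9 -0.4  0.4] turn -0.1 j6~80
foot pts 1777 rim 32 centre tool y,z [ 0.1 -0.2] x med 10.6
```

Request:
{"name": "move_arm", "arguments": {
  "deltas": [
    [[0.5,0,0],0],
    [[1,0,0],0],
    [[1.3,0,0],0],
    [[1.3,0,0],0]
  ]
}}

```text
time: 8.18
tool_pos: [647.2, -42.1, 51.2]
tcp_rot: [163.8, 89.9, -10.4]
ft_force: [0.4, 0.7, -1.0]
finger_gap: 8.9
```

Request:
{"name": "move_arm", "arguments": {
  "deltas": [
    [[0.4,0,0],0],
    [[0.4,0,0],0],
    [[0.4,0,0],0],
    [[0.4,0,0],0]
  ],
  "jaw": -0.3
}}

```text
time: 8.68
tool_pos: [647.3, -42.2, 50.9]
tcp_rot: [163.0, 89.9, -11.1]
ft_force: [0.2, -0.9, -0.2]
finger_gap: 29.9
```

Request:
{"name": "move_arm", "arguments": {
  "deltas": [
    [[-20,0,0],0],
    [[-50,0,0],0],
    [[-85,0,0],0],
    [[-110,0,0],0],
    [[-110,0,0],0]
  ]
}}

```text
time: 9.3
tool_pos: [649.4, -42.4, 165.8]
tcp_rot: [165.2, 89.5, -8.9]
ft_force: [0.0, -0.7, -0.5]
finger_gap: 30.0
```

```bash
python3 - <<'E'
from h import *
near(646.7,-41.8,view=('side','top'),zmax=128)
plan([('30',471,-143,110,68.5)])
E
```

```text
side zt 123.7 c [645.4 -40.6] wh [58.1 13.5] width ang 5.9
top zt 126.2 c [646.2 -41.2] wh [57.8  9.9] width ang 5.5
t 9.4 tcp [647.2 -42.1 161.5] jaw ang -84.2 down [ 0.003 -0.001 -1.   ] j [-8.2 15.6 79.2 -0.  85.  75.9] F [-0.4  0.7 -0.8] gap 29.7
30 shift [ 51.   82.4 185.7] turn -152.7 j6~-85
30 shift [ 51.   82.4 185.7] turn 27.3 j6~95
```

The 58 stands within 1 mm and 0.5° on both cameras. Next is the 30.

Request:
{"name": "move_arm", "arguments": {
  "deltas": [
    [[0,25,55],9],
    [[20,50,110],18],
    [[51,75,165],27],
    [[51,82.4,185.7],27.3],
    [[51,82.4,185.7],27.3],
    [[51,82.4,185.7],27.3]
  ],
  "jaw": 0.1
}}

```text
time: 10.15
tool_pos: [471.3, -142.8, 109.8]
tcp_rot: [-161.7, 89.8, -3.2]
ft_force: [0.6, -0.3, 0.1]
finger_gap: 47.0
```

```bash
cat >>h.py <<'E'
def pickcheck(x,y,zt,rad=50):
    "plate top edge in tool axes by wrist depth"
    s=r.sense();p,d=r.snapshot('wrist');P,q=wcloud(d,s)
    m=(np.hypot(P[...,0]-x,P[...,1]-y)<rad)&(abs(P[...,2]-zt+2)<8)&(q[...,0]>0)
    t=q[m][:,1:];c,w,a=cv2.minAreaRect(t.astype(np.float32));b,g=np.linalg.eigh(np.cov(t.T))
    print('wrist plate tool y,z',np.round(c,1),'wh',np.round(w,1),'ang from tool z %.1f'%((np.degrees(np.arctan2(g[0,1],g[1,1]))+90)%180-90))
E
python3 - <<'E'
from h import *
pickcheck(471,-143,81)
plan([('30',471,-143,9.5,68.5)])
E
```

```text
wrist plate tool y,z [ 0.4 -1.6] wh [30.3  9.9] ang from tool z 0.7
t 10.2 tcp [ 471.7 -142.7  110. ] jaw ang -111.4 down [ 0.003 -0.    -1.   ] j [-2.280e+01 -6.400e+00  1.079e+02  1.000e-01  7.830e+01  8.860e+01] F [ 0.8 -0.9  0.1] gap 47.1
30 shift [100.5   0.6   0.9] turn -179.9 j6~-85
30 shift [100.5   0.6   0.9] turn 0.1 j6~95
```

Request:
{"name": "move_arm", "arguments": {
  "deltas": [
    [[40,0.5,0],0],
    [[80,0.5,0],0],
    [[96,0.5,-0.5],0],
    [[100.5,0.5,-0.5],0],
    [[100.5,0.5,-0.5],0]
  ]
}}

```text
time: 10.82
tool_pos: [473.4, -143.6, 10.6]
tcp_rot: [-169.4, 89.7, -10.8]
ft_force: [0.6, 0.3, 0.7]
finger_gap: 47.3
```

Request:
{"name": "move_arm", "arguments": {
  "deltas": [
    [[0,0,0],0],
    [[0,0,0],0],
    [[0,0,0],0],
    [[0,0,0],0],
    [[0,0,0],0]
  ],
  "jaw": -1
}}

```text
time: 11.45
tool_pos: [474.5, -144.3, 11.9]
tcp_rot: [-175.5, 89.6, -16.9]
ft_force: [-0.3, -1.2, 7.1]
finger_gap: 9.1
```

```bash
python3 - <<'E'
from h import *
plan([('30p',628.85,130.4,120,95.9)])
E
```

```text
t 11.45 tcp [ 474.5 -144.3   11.9] jaw ang -111.4 down [ 0.007 -0.002 -1.   ] j [-22.9   0.6 112.2   0.   66.8  88.5] F [-0.3 -1.2  7.1] gap 9.1
30p shift [-107.6 -312.1  -44.2] turn -27.3 j6~96
```

Request:
{"name": "move_arm", "arguments": {
  "deltas": [
    [[-40,0,0],0],
    [[-85,0,0],0],
    [[-107,-35,-5],-3],
    [[-107,-90,-12],-8],
    [[-107,-145,-20],-13],
    [[-107,-200,-28],-18],
    [[-107,-250,-35],-22],
    [[-107,-295,-42],-27.3],
    [[-107,-312,-44],-27.3],
    [[-107,-312,-44],-27.3],
    [[-107,-312,-44],-27.3]
  ]
}}

```text
time: 12.82
tool_pos: [628.0, 129.1, 119.1]
tcp_rot: [149.3, 89.6, -24.9]
ft_force: [0.0, -0.8, -1.7]
finger_gap: 9.7
```

```bash
python3 - <<'E'
from h import *
foot(-1,fn='pics/w3.png');print('dot',wproj([92,0,0]))
plan([('30p',628.85,130.4,40,95.9)])
near(629,130,zmin=60,zmax=200,view=())
E
```

```text
foot pts 2254 rim 31 centre tool y,z [0.3 2. ] x med -0.6
dot [316.3 233.3]
t 12.88 tcp [628.1 128.9 119.3] jaw ang -84.2 down [ 0.006 -0.003 -1.   ] j [ 7.1 15.8 83.4 -0.2 80.4 91.4] F [-0.  -0.1 -2. ] gap 9.2
30p shift [79.3 -1.6 -0.4] turn -0.1 j6~96
```

View pics/w3.png

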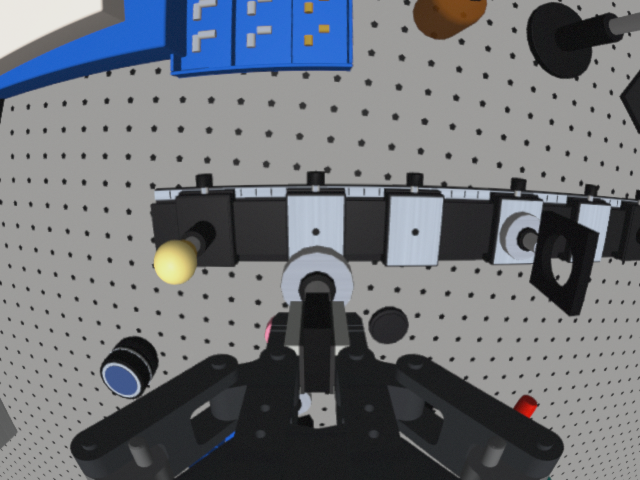

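```bash
python3 - <<'E'
from h import *
foot(-1,(316,232))
E
```

```text
foot pts 2262 rim 31 centre tool y,z [0.3 1.9] x med -0.6
dot px 315.3 231.5 tool [91.8 -1.  -1.1] world [629.6 129.8  27.4]
```

Request:
{"name": "move_arm", "arguments": {
  "deltas": [
    [[25,-1.8,-2.2],0],
    [[50,-1.8,-2.2],0],
    [[65,-1.8,-2.2],0],
    [[72,-1.8,-2.2],0],
    [[75,-1.8,-2.2],0],
    [[75,-1.8,-2.2],0]
  ]
}}

```text
time: 13.68
tool_pos: [631.2, 130.8, 45.2]
tcp_rot: [157.2, 89.5, -17.0]
ft_force: [0.2, -0.4, -1.8]
finger_gap: 9.1
```

```bash
python3 - <<'E'
from h import *
foot(-1)
plan([('30p',628.85,130.4,40,95.9)])
E
```

```text
foot pts 2264 rim 31 centre tool y,z [0.3 1.9] x med -0.6
t 13.72 tcp [631.4 130.9  45.4] jaw ang -84.2 down [ 0.008 -0.002 -1.   ] j [ 7.3 20.  86.4 -0.2 73.2 91.5] F [ 0.1  0.3 -2.2] gap 9.0
30p shift [5.4 0.2 2.6] turn -0.1 j6~96
```

Request:
{"name": "move_arm", "arguments": {
  "deltas": [
    [[2,0,0.5],0],
    [[4,0,0.5],0],
    [[5,0,0.5],0],
    [[5.3,0,0.5],0],
    [[5.3,0,0.5],0]
  ]
}}

```text
time: 14.35
tool_pos: [630.9, 130.8, 40.0]
tcp_rot: [158.2, 89.5, -16.0]
ft_force: [0.1, 0.0, -0.1]
finger_gap: 9.1
```

Request:
{"name": "move_arm", "arguments": {
  "deltas": [
    [[0.2,0,0],0],
    [[0.2,0,0],0],
    [[0.2,0,0],0],
    [[0.2,0,0],0]
  ],
  "jaw": -0.3
}}

```text
time: 14.85
tool_pos: [630.9, 130.8, 39.9]
tcp_rot: [158.6, 89.5, -15.6]
ft_force: [-0.5, -0.2, 1.4]
finger_gap: 29.8
```

Request:
{"name": "move_arm", "arguments": {
  "deltas": [
    [[-20,0,0],0],
    [[-50,0,0],0],
    [[-85,0,0],0],
    [[-110,0,0],0],
    [[-110,0,0],0]
  ]
}}

```text
time: 15.48
tool_pos: [632.5, 131.4, 154.9]
tcp_rot: [169.3, 89.1, -5.0]
ft_force: [-0.1, -0.4, -0.0]
finger_gap: 29.8
```

```bash
python3 - <<'E'
from h import *
near(628.9,130.4,rad=35,view=('side','top'),zmax=113)
plan([('44',442.5,136.5,110,28.8)])
E
```

```text
side zt 110.1 c [627.2 131.8] wh [30.4 12.8] width ang 7.5
top zt 111.1 c [628.3 131. ] wh [30.3  9.9] width ang 5.2
t 15.57 tcp [630.2 131.1 150.5] jaw ang -84.2 down [ 0.009 -0.002 -1.   ] j [ 7.3 14.8 81.2 -0.2 83.4 91.5] F [ 0.3 -0.  -0. ] gap 30.1
44 shift [ 38.8 -24.5 186.6] turn -113.0 j6~-12
```

Good again (within about 1.5 mm). Next is the 44.

Request:
{"name": "move_arm", "arguments": {
  "deltas": [
    [[0,-2,15],-10],
    [[0,-4,30],-20],
    [[0,-6,45],-30],
    [[10,-9,65],-40],
    [[20,-12,85],-50],
    [[30,-14,105],-60],
    [[38,-17,125],-70],
    [[38,-19,145],-80],
    [[38,-21,160],-90],
    [[38.8,-23,175],-100],
    [[38.8,-24.5,186.6],-109],
    [[38.8,-24.5,186.6],-113]
  ],
  "jaw": 0.1
}}

```text
time: 17.08
tool_pos: [440.6, 136.4, 108.4]
tcp_rot: [37.5, 89.6, -23.5]
ft_force: [0.1, -0.1, 0.5]
finger_gap: 46.9
```

```bash
python3 - <<'E'
from h import *
pickcheck(442.5,136.5,88)
plan([('44',442.5,136.5,16.5,28.8)])
E
```

```text
wrist plate tool y,z [2.6 2.3] wh [ 9.7 44.8] ang from tool z -0.5
t 17.12 tcp [441.  136.4 108.6] jaw ang 29.1 down [ 0.006 -0.003 -1.   ] j [ 11.  -11.7 112.7  -0.2  78.6 -18.1] F [1.1 0.4 0.5] gap 47.0
44 shift [92.1  0.9  0.1] turn 0.3 j6~-12
```

Request:
{"name": "move_arm", "arguments": {
  "deltas": [
    [[40,2,1.5],0],
    [[75,2,1.5],0],
    [[88,2,1.5],0],
    [[92,2,1.5],0],
    [[92,2,1.5],0]
  ]
}}

```text
time: 17.75
tool_pos: [444.8, 136.0, 17.4]
tcp_rot: [43.0, 89.6, -17.9]
ft_force: [-0.2, 1.4, 0.3]
finger_gap: 46.6
```

Request:
{"name": "move_arm", "arguments": {
  "deltas": [
    [[0,0,0],0],
    [[0,0,0],0],
    [[0,0,0],0],
    [[0,0,0],0],
    [[0,0,0],0]
  ],
  "jaw": -1
}}

```text
time: 18.38
tool_pos: [445.2, 135.8, 18.5]
tcp_rot: [42.8, 89.5, -18.0]
ft_force: [-3.0, -2.8, 7.4]
finger_gap: 8.9
```

```bash
python3 - <<'E'
from h import *
plan([('44p',636.85,52.85,135,95.9)])
E
```

```text
t 18.38 tcp [445.2 135.8  18.5] jaw ang 29.1 down [ 0.008 -0.003 -1.   ] j [ 10.9  -4.8 116.7  -0.3  67.7 -18.2] F [-3.  -2.8  7.4] gap 8.9
44p shift [-114.7  127.7  166.5] turn -66.8 j6~-91
44p shift [-114.7  127.7  166.5] turn 113.2 j6~89
```

Request:
{"name": "move_arm", "arguments": {
  "deltas": [
    [[-40,0,0],0],
    [[-85,0,0],0],
    [[-113,15,20],-8],
    [[-115,30,40],-16],
    [[-115,48,62],-25],
    [[-115,65,85],-34],
    [[-115,82,107],-43],
    [[-115,100,130],-52],
    [[-115,115,150],-61],
    [[-115,127,166],-66.8],
    [[-115,127.5,166.5],-66.8],
    [[-115,127.5,166.5],-66.8]
  ]
}}

```text
time: 19.88
tool_pos: [635.9, 53.0, 134.9]
tcp_rot: [-25.1, 89.6, -19.3]
ft_force: [0.3, 0.1, -2.5]
finger_gap: 8.9
```

```bash
python3 - <<'E'
from h import *
s=r.sense();z=s['tool_pos'][2];u=wproj([z-28,0,0]);print(u)
foot(5.5,(int(u[0]),int(u[1])))
plan([('44p',636.85,52.85,46.5,95.9)])
E
```

```text
[317.1 227.5]
foot pts 2325 rim 36 centre tool y,z [-1.  -0.8] x med 5.8
dot px 315.8 229.1 tool [106.3  -0.9   1.1] world [637.8  52.   28.5]
t 19.93 tcp [635.8  53.1 135. ] jaw ang 95.8 down [ 0.007 -0.003 -1.   ] j [  0.3  14.6  83.2  -0.1  81.8 -95.6] F [-0.4 -0.7 -2.5] gap 9.5
44p shift [88.5 -0.1  0.4] turn -0.1 j6~-91
44p shift [88.5 -0.1  0.4] turn 179.9 j6~89
```

Request:
{"name": "move_arm", "arguments": {
  "deltas": [
    [[30,0.6,1.4],0],
    [[55,0.6,1.4],0],
    [[72,0.6,1.4],0],
    [[80,0.6,1.4],0],
    [[84,0.6,1.4],0],
    [[84,0.6,1.4],0]
  ]
}}

```text
time: 20.68
tool_pos: [638.2, 53.7, 51.6]
tcp_rot: [-22.8, 89.5, -17.0]
ft_force: [-0.1, 0.0, -2.2]
finger_gap: 9.2
```

```bash
python3 - <<'E'
from h import *
foot(5.5)
plan([('44p',636.85,52.85,46.5,95.9)])
E
```

```text
foot pts 2337 rim 36 centre tool y,z [-1.  -0.8] x med 5.8
t 20.73 tcp [638.4  53.7  51.9] jaw ang 95.8 down [ 0.009 -0.002 -1.   ] j [  0.3  19.   87.   -0.1  73.6 -95.5] F [-0.2 -0.3 -1.9] gap 9.1
44p shift [ 5.4 -0.7 -1.7] turn -0.1 j6~-91
44p shift [ 5.4 -0.7 -1.7] turn 179.9 j6~89
```

Request:
{"name": "move_arm", "arguments": {
  "deltas": [
    [[2,0.2,-0.8],0],
    [[4,0.2,-0.8],0],
    [[5,0.2,-0.8],0],
    [[5.4,0.2,-0.8],0],
    [[5.4,0.2,-0.8],0]
  ]
}}

```text
time: 21.35
tool_pos: [637.7, 53.8, 46.7]
tcp_rot: [-21.7, 89.5, -15.9]
ft_force: [-0.6, 0.5, -1.5]
finger_gap: 9.1
```

Request:
{"name": "move_arm", "arguments": {
  "deltas": [
    [[0.6,0,0],0],
    [[0.8,0,0],0],
    [[0.8,0,0],0]
  ]
}}

```text
time: 21.72
tool_pos: [638.0, 53.7, 46.5]
tcp_rot: [-21.3, 89.4, -15.5]
ft_force: [-2.7, -0.3, 5.5]
finger_gap: 9.1
```

Request:
{"name": "move_arm", "arguments": {
  "deltas": [
    [[0,0,0],0],
    [[0,0,0],0],
    [[0,0,0],0],
    [[0,0,0],0]
  ],
  "jaw": -0.3
}}

```text
time: 22.22
tool_pos: [638.0, 53.7, 46.4]
tcp_rot: [-21.5, 89.4, -15.6]
ft_force: [-0.3, -0.9, 0.4]
finger_gap: 29.7
```

Request:
{"name": "move_arm", "arguments": {
  "deltas": [
    [[-20,0,0],0],
    [[-50,0,0],0],
    [[-85,0,0],0],
    [[-110,0,0],0],
    [[-110,0,0],0]
  ]
}}

```text
time: 22.85
tool_pos: [639.4, 54.0, 161.3]
tcp_rot: [-14.6, 89.0, -8.7]
ft_force: [-0.6, -0.8, 0.5]
finger_gap: 29.8
```

```bash
python3 - <<'E'
from h import *
near(636.9,52.9,rad=40,view=('side','top'),zmax=120)
plan([('72',468,-10,125,-29.5)])
E
```

```text
side zt 117.0 c [636.3  54.7] wh [44.5 13.9] width ang 6.8
top zt 118.4 c [637.2  53.8] wh [44.6  9.8] width ang 6.4
t 22.95 tcp [637.1  54.  156.9] jaw ang 95.8 down [ 0.01  -0.003 -1.   ] j [  0.3  13.9  81.7  -0.2  83.8 -95.5] F [ 0.   0.5 -1.3] gap 29.6
72 shift [  30.4  -46.4 -175.1] turn 125.3 j6~28
```

Request:
{"name": "move_arm", "arguments": {
  "deltas": [
    [[0,-2,-10],10],
    [[0,-6,-25],20],
    [[0,-10,-40],30],
    [[5,-15,-58],40],
    [[10,-20,-75],50],
    [[15,-25,-92],60],
    [[20,-29,-108],70],
    [[25,-33,-125],80],
    [[30,-37,-140],90],
    [[30,-41,-155],100],
    [[30.4,-45,-168],110],
    [[30.4,-46.4,-175.1],120]
  ],
  "jaw": 0.1
}}

```text
time: 24.45
tool_pos: [466.2, -10.1, 123.3]
tcp_rot: [97.7, 89.6, -16.8]
ft_force: [0.6, -0.3, 0.5]
finger_gap: 47.1
```

```bash
python3 - <<'E'
from h import *
plan([('72',468,-10,125,-29.5)])
E
```

```text
t 24.45 tcp [466.2 -10.1 123.3] jaw ang -24.5 down [ 0.007 -0.002 -1.   ] j [-7.500e+00 -1.180e+01  1.112e+02 -1.000e-01  8.010e+01  1.700e+01] F [ 0.6 -0.3  0.5] gap 47.1
72 shift [-1.7  1.6 -0.8] turn 5.0 j6~28
```

Request:
{"name": "move_arm", "arguments": {
  "deltas": [
    [[0,1.6,-0.8],5],
    [[0,1.6,-0.8],5]
  ]
}}

```text
time: 24.7
tool_pos: [466.9, -9.9, 122.0]
tcp_rot: [98.2, 89.7, -21.3]
ft_force: [-0.1, 0.3, 0.3]
finger_gap: 47.1
```

```bash
python3 - <<'E'
from h import *
pickcheck(468,-10,102)
plan([('72',468,-10,30.5,-29.5)])
E
```

```text
wrist plate tool y,z [2.2 0. ] wh [10.6 72.7] ang from tool z -0.4
t 24.75 tcp [467.2  -9.9 122.2] jaw ang -29.4 down [ 0.005 -0.002 -1.   ] j [-7.40e+00 -1.14e+01  1.11e+02 -1.00e-01  8.01e+01  2.20e+01] F [ 0.1  0.5 -0.3] gap 47.0
72 shift [91.7  0.2 -0.3] turn 0.1 j6~28
```

Request:
{"name": "move_arm", "arguments": {
  "deltas": [
    [[40,1.3,0],0],
    [[75,1.3,0],0],
    [[87,1.3,0],0],
    [[91,1.3,0],0],
    [[91,1.3,0],0]
  ]
}}

```text
time: 25.38
tool_pos: [469.6, -10.9, 32.2]
tcp_rot: [101.4, 89.6, -18.0]
ft_force: [-0.0, -0.2, -0.3]
finger_gap: 47.3
```

Request:
{"name": "move_arm", "arguments": {
  "deltas": [
    [[0,0,0],0],
    [[0,0,0],0],
    [[0,0,0],0],
    [[0,0,0],0],
    [[0,0,0],0]
  ],
  "jaw": -1
}}

```text
time: 26.0
tool_pos: [470.4, -10.8, 33.4]
tcp_rot: [104.5, 89.5, -14.9]
ft_force: [-1.4, 0.8, 7.2]
finger_gap: 9.1
```

```bash
python3 - <<'E'
from h import *
plan([('72p',655.85,-129.1,135,95.9)])
E
```

```text
t 26.0 tcp [470.4 -10.8  33.4] jaw ang -29.4 down [ 0.008 -0.002 -1.   ] j [-7.500e+00 -5.300e+00  1.154e+02 -1.000e-01  6.940e+01  2.190e+01] F [-1.4  0.8  7.2] gap 9.1
72p shift [-99.8 220.5  11.9] turn -125.3 j6~-107
72p shift [-99.8 220.5  11.9] turn 54.7 j6~73
```

Request:
{"name": "move_arm", "arguments": {
  "deltas": [
    [[-40,0,0],0],
    [[-80,0,0],0],
    [[-99,25,1],8],
    [[-100,55,3],16],
    [[-100,85,5],24],
    [[-100,115,6],32],
    [[-100,145,8],40],
    [[-100,175,9],47],
    [[-100,205,11],54.7],
    [[-100,220.5,11.9],54.7],
    [[-100,220.5,11.9],54.7],
    [[-100,220.5,11.9],54.7]
  ]
}}

```text
time: 27.5
tool_pos: [655.2, -128.6, 134.6]
tcp_rot: [160.2, 89.6, -13.9]
ft_force: [0.2, -1.1, -3.0]
finger_gap: 9.1
```

```bash
python3 - <<'E'
from h import *
s=r.sense();z=s['tool_pos'][2];u=wproj([z-28,0,0]);print(u)
foot(20,(int(u[0]),int(u[1])))
plan([('72p',655.85,-129.1,61.4,95.9)])
E
```

```text
[316.3 228.1]
foot pts 1522 rim 32 centre tool y,z [-0.7  0.4] x med 20.8h.py:64: RuntimeWarning: invalid value encountered in scalar divide
  a,b=(w*xx).sum()/w.sum(),(w*yy).sum()/w.sum();k=q[int(round(b)),int(round(a))]
Traceback (most recent call last):
  File "h.py", line 64, in foot
    a,b=(w*xx).sum()/w.sum(),(w*yy).sum()/w.sum();k=q[int(round(b)),int(round(a))]
                                                          ~~~~~^^^
ValueError: cannot convert float NaN to integer
```

Request:
{"name": "move_arm", "arguments": {
  "deltas": [
    [[25,0.9,-0.2],0],
    [[45,0.9,-0.2],0],
    [[58,0.9,-0.2],0],
    [[65,0.9,-0.2],0],
    [[68,0.9,-0.2],0],
    [[68,0.9,-0.2],0]
  ]
}}

```text
time: 28.3
tool_pos: [656.3, -129.6, 67.3]
tcp_rot: [160.3, 89.5, -13.8]
ft_force: [-0.4, 0.1, -1.7]
finger_gap: 9.2
```

```bash
python3 - <<'E'
from h import *
foot(20)
plan([('72p',655.85,-129.1,61.4,95.9)])
E
```

```text
foot pts 1517 rim 32 centre tool y,z [-0.6  0.4] x med 20.8
t 28.35 tcp [ 656.5 -129.7   67.6] jaw ang -84.0 down [ 0.008 -0.002 -1.   ] j [-15.6  22.2  81.1   0.   76.1  68.5] F [-0.1  1.7 -2.4] gap 8.9
72p shift [ 6.2 -0.7  0.6] turn -179.9 j6~-107
72p shift [ 6.2 -0.7  0.6] turn 0.1 j6~73
```

Request:
{"name": "move_arm", "arguments": {
  "deltas": [
    [[2,0,0.2],0],
    [[4,0,0.2],0],
    [[5.5,0,0.2],0],
    [[6.2,0,0.2],0],
    [[6.4,0,0.2],0],
    [[6.4,0,0.2],0]
  ]
}}

```text
time: 29.1
tool_pos: [656.5, -129.7, 61.5]
tcp_rot: [160.4, 89.5, -13.7]
ft_force: [-0.1, 0.4, 1.0]
finger_gap: 8.9
```

Request:
{"name": "move_arm", "arguments": {
  "deltas": [
    [[0.2,0,0],0],
    [[0.2,0,0],0],
    [[0.2,0,0],0],
    [[0.2,0,0],0]
  ],
  "jaw": -0.3
}}

```text
time: 29.6
tool_pos: [656.6, -129.8, 61.3]
tcp_rot: [160.1, 89.5, -13.9]
ft_force: [0.2, 1.1, 0.1]
finger_gap: 29.8
```

Request:
{"name": "move_arm", "arguments": {
  "deltas": [
    [[-20,0,0],0],
    [[-50,0,0],0],
    [[-85,0,0],0],
    [[-110,0,0],0],
    [[-110,20,60],0],
    [[-110,40,120],0],
    [[-110,60,180],0],
    [[-110,80,240],0],
    [[-110,80,240],0]
  ]
}}

```text
time: 30.72
tool_pos: [422.6, -235.6, 171.0]
tcp_rot: [152.8, 89.4, -21.4]
ft_force: [0.5, -0.5, -0.0]
finger_gap: 30.0
```

```bash
python3 - <<'E'
from h import *
for x,y,rad,zm in((628.9,130.4,30,113),(636.9,52.9,35,120),(646.7,-41.8,40,128),(655.9,-129.1,45,134)):near(x,y,rad,view=('side','top'),zmax=zm)
import glob,os
f=max(glob.glob('pics/side_*'),key=os.path.getmtime);g=max(glob.glob('pics/top_*'),key=os.path.getmtime)
a=cv2.imread(f);b=cv2.imread(g)
cv2.imwrite('pics/fin.png',np.hstack([cv2.resize(a[60:440,150:450],(400,507)),cv2.copyMakeBorder(cv2.resize(b[120:360,160:500],(400,282)),0,225,0,0,0)]))
plan([])
E
```

```text
side zt 109.9 c [627.4 131.5] wh [29.9 13.5] width ang 7.2
top zt 111.3 c [628.4 131. ] wh [30.6  9.8] width ang 6.0
side zt 116.8 c [636.1  54.7] wh [44.2 12.4] width ang 6.7
top zt 118.5 c [637.3  53.8] wh [44.9  9.8] width ang 6.3
side zt 124.0 c [645.7 -40.2] wh [58.3 14.6] width ang 5.6
top zt 125.5 c [646.3 -41.4] wh [58.4 10.2] width ang 5.4
side zt 130.8 c [ 653.8 -127.6] wh [71.7 16.1] width ang 6.3
top zt 131.5 c [ 655. -128.] wh [72.4 11. ] width ang 5.9
t 31.12 tcp [ 426.1 -233.5  169.6] jaw ang -83.9 down [ 0.009 -0.002 -1.   ] j [-34.9 -10.4 105.2   0.2  84.8  49. ] F [0.2 0.9 0.3] gap 29.5
```

View pics/fin.png

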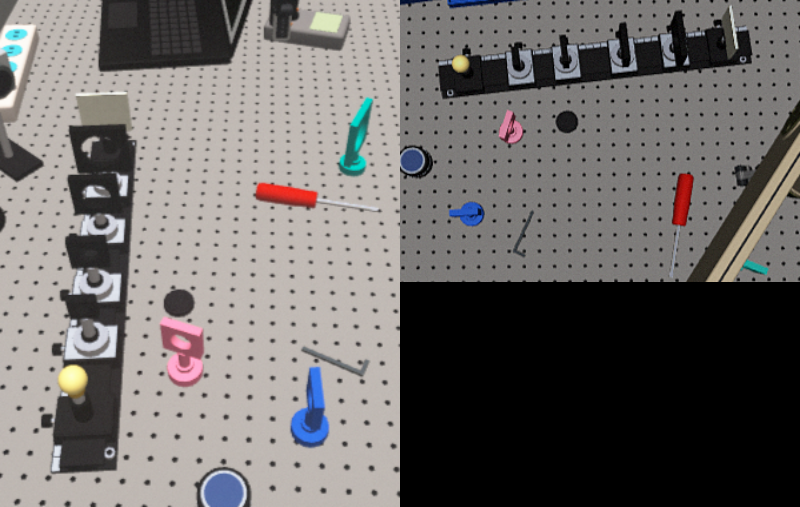

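All four baffles stand centred (about 1–2 mm, within about 1°) and in order, and the lens, look-alikes and tools haven't moved. The gripper is clear, so I'm handing in.

```bash
python3 -c "
from bench import r
print(r.hand_in())"
```

```text
the job is handed in; nothing more can be done
None
```

The four baffles now stand released on the carriers in order 30, 44, 58, 72 from the lamp to the screen, and I handed the job in at about 31 s.

- **Final check, position:** The top camera puts each plate's centre within about 1.5 mm of its carrier's dot. The side camera gives up to about 2.5 mm, but it also sees part of the plate face, so its centres are pulled off.
- **Final check, angle:** The plates are square across the rail to about 0.5° by the top camera and 1.3° by the side camera.
- **Final check, other objects:** The lens and the pink, blue and turquoise look-alikes looked unmoved by eye in the last pictures. The gripper was clear of everything.
- **What disagreed:** The real finger tips sit about 43 mm behind the reported TCP, so my first grasp closed on nothing above baffle_58 without moving it. I allowed for this in every later grasp. The tool also kept a tilt of about 0.5°, which the placings tolerated.

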